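Stow the finished hub in the free cell of the flap-covered crate

TASK

Push the tube offcut lying across the crate off the end of the crate into the scrap bin standing there. Then, before touching the loose steel hub on the bench, feel down through the middle of the crate's spring flaps with the shut gripper until you have reached deep into the one cell that is empty. Finally pick up that hub, lower it gently and upright through the flaps into the empty cell so that it stands on the cell floor, and let go.

Things in the scene. Friction and masses are not known exactly. Their poses are not given: they have to be found in the camera images.
- crate: Fixed grey steel crate, 100 (its x) by 426 (its y) by 118 mm high, walls and floor 6 mm; origin at the centre of its underside, z up. Three cells in a row along its y, 140 mm apart, each 88 (x) by 134 mm (y) inside, all closed by flaps. Two of them, unknown which, already hold a hub like hub. Keep the gripper's body above the rim and open the fingers only a little inside a cell; let the hub go no more than 20 mm above the floor.
- cell_0 (a point): Cell 0's middle, at rim height (118 mm above the crate's underside), 140 mm to the -y side of the crate centre. Two slippery steel flaps per cell, 43 mm long with rolled edges, hinged at the long walls, meet along the cell's middle line (along y), 114 mm above the underside. Pushed at the middle (1 to 3 N in all) they swing down; they spring shut once clear (swinging edges pass 70 mm above the underside).
- cell_1 (a point): Cell 1's middle, at rim height, at the crate centre. A stored hub stands upright within 5 mm of its cell's middle; its hard flat top, 64 mm above the crate's underside, stops shut fingers pushed down at the middle. An empty cell lets them down to the floor, 6 mm above the underside.
- cell_2 (a point): Cell 2's middle, at rim height, 140 mm to the +y side of the crate centre. In any cell, fingertips 45 mm or less above the crate's underside, at the cell's middle, prove that cell empty.
- offcut: Loose offcut of rusty square steel tube, 130 (its x) by 30 by 30 mm, about 0.25 kg, lying across the crate on the two long rims (its x roughly along the crate's x, either over a cell or a divider) at the start. Origin at the centre of its underside. It slides along the crate's y when pushed on its long side.
- offcut_mid (a point): The middle of the offcut.
- scrap_bin: Fixed open dark steel bin, 160 (its x) by 130 (its y) by 80 mm high, wall 4 mm, axes parallel to the crate's. It stands at the crate's +y or -y end, with a gap of 4 to 12 mm. Origin at the centre of its underside. A closed grey steel case of like size stands at the other end.
- hub: Loose turned steel hub standing on the bench between the robot and the crate, about 0.6 kg: a flange 70 mm in diameter and 26 mm high with a coaxial neck 44 mm in diameter above it, 58 mm high in all, solid. Origin at the centre of its underside, z up. Grip it by the neck from above. A pipe elbow and a magnet block stand nearby, centres at least 110 mm away; not part of the job.
There are look-alikes about, which are no part of the job. What is shaped like the hub but pink is not meant.

How it is judged:
By the outcome, as a careful person would: the job done as asked, in the order asked, and still so for the second after the job is handed in, with the robot touching nothing.
It also fails if it takes over 67 s, if anything falls off the work surface, if the arm or the gripper's body presses on something with over 40 N, if the wrist force passes 120 N, or if a joint passes its speed limit or range.

ROBOT

A 6-joint arm with a two-finger parallel gripper is mounted at the origin on the work surface. World frame = base frame: x ahead of the robot, y to its left, z up, the work surface at z = 0. Lengths are in m, angles in rad, forces in N, time in s.
With the tool pointing down it reaches from about 0.375 to 0.825 m from the base axis. Payload 5.5 kg.
Tool frame: the origin (TCP) lies at the very end of the fingers, on their centre line; the grasp point (between the pads) lies 19 mm behind it; z points along the fingers, y is the direction in which the jaws open and shut (so a half turn about z gives the same grasp; the last joint's range is limited). The gripper opens to 85 mm and grips with 20 to 120 N. Pads are 22 mm wide; open, the fingers measure 114 mm over their backs; the gripper's body (76 mm by 85 mm) begins 54 mm behind the grasp point. The pads swing forward as they close: fully open they stand 13 mm farther back than shut.
Start: joints at [-1.302, 0.314, -0.047, 1.21, 0, 1.571], TCP at [0.159, -0.578, 0.231] pointing down, gripper open.
Joint ranges: [-2.67, 2.67], [-0.69, 1.73], [-1.03, 1.25], [-2.08, 2.16], [-1.42, 1.45], [-3.14, 3.14]. Speed limits (rad/s): [2.39, 2.39, 3.01, 3.14, 3.14, 3.14].

INTERFACE

Orientations are given as a unit quaternion [x, y, z, w].
In Python, from station import read_state, eyes, env gives the robot as it stands. The module is installed in compiled form; this text tells all that it offers.
- The arm moves only by the tool jog_arm, never from a script. Its argument "steps" is a list of rows, each a list of 2 entries, a list of its own where there are three numbers: the shift along the tool's x, y, z in cm, then the turn, a rotation vector about the tool's x, y, z in degrees. In form: [[[tx, ty, tz], [wx, wy, wz]], ...]. A call has exactly 10 rows; each row is the pose to reach, as a shift and turn from the pose commanded when the call began, along the tool's axes at that moment; what a row does not reach only later rows make up. A row lasts 1/8 s, in which the tool goes at most 62.5 mm and 10.7 degrees, less where a joint would pass 70% of its speed; a pose out of reach is approached as far as the arm can. A call with a gripper value outside its range is refused whole. "jaw" is the closure in counts, from 0 (fully open) to 255 (shut), set as the call begins (left out, the last holds). The fingers move at their own pace and stop on an object; the grip force is fixed at half the most. Time passes only in rows, so rows that repeat a pose let the fingers close, or fill a call up. It gives the time, the measured TCP pose, the force and the opening at its end, in the units of the state.
- read_state(): the state, without advancing time (a new reading comes with each control period).
- eyes.read_camera(name): name is "scene" or "top"; returns a dict with "img" (384x512x3 uint8, red, green, blue), "vertical_fov" (degrees; the focal length in pixels is half the picture's height over the tangent of half this angle, whatever the lens; pixels are square), "cx", "cy" (the principal point, pixels), "D" ([k1, k2, p1, p2, k3] as OpenCV has them; the pictures are not rectified), "extrinsics" (4x4, takes a point from world to camera coordinates). Camera axes: x right, y down, z forward; pixel columns grow to the right and rows downward; lengths in m; the calibration is good to about 2 mm. A picture is of the moment at which its call begins. There is no depth.
- env.close_job(): hands the job in, once; it reports no verdict.
The state is a dict: "t": time; "joints": joint angles; "dq": joint speeds; "effort": joint torques, N m; "position": TCP position; "orientation": TCP orientation; "force": force on the tool from outside, world axes, zero at the start; "wrist_torque": the same for the moment, N m; "finger_gap": finger opening in m.
Only numpy, scipy, OpenCV 4.12 (cv2) and the standard library are available. Lean on these libraries where they do the work, as an engineer would, in place of code of your own. Each camera call takes 0.05 s, during which the arm holds its last target.

## Working session

There is one attempt and no reset: what is moved stays moved. The work goes in short steps, Python scripts to look and compute and a tool call to move; the robot and the scene stay as the last step left them, time stands still between calls to the robot, and variables do not carry over. Pictures are saved under pics/ and viewed, and the job is handed in when it is done.

Besides the shell and the picture viewer there is one more tool, called after "Request:" by a JSON object that holds its "method" and its "body". jog_arm: Moves the arm, as the interface text tells. Its arguments: {"type":"object","properties":{"steps":{"type":"array","items":{"type":"array"}},"jaw":{"type":"number"}},"required":["steps"]}

```bash
mkdir -p pics; ls
python3 - <<'E'
from station import read_state, eyes, env
import cv2,numpy as np
s=read_state()
for k,v in s.items(): print(k,np.round(v,4))
for n in("scene","top"):
    c=eyes.read_camera(n)
    cv2.imwrite(f"pics/{n}0.png",c["img"][:,:,::-1])
    np.savez(f"{n}0.npz",**c)
    print(n,c["vertical_fov"],c["cx"],c["cy"],c["D"]);print(np.round(c["extrinsics"],4))
E
```

```text
pics
t 0.0
joints [-1.302   0.3143 -0.0481  1.2102  0.      1.5708]
dq [-0.001   0.0017 -0.0014 -0.0013  0.0001 -0.0005]
effort [ 3.60000e-03 -5.39587e+01  3.39751e+01  1.92000e-02  3.00000e-04
 -0.00000e+00]
position [ 0.1592 -0.5779  0.2304]
orientation [ 9.91e-01  1.34e-01 -1.00e-04 -9.00e-04]
force [ 0.5296  0.2894 -0.4685]
wrist_torque [ 0.0174 -0.0132 -0.0165]
finger_gap 0.0855
scene 44.33919892700768 262.0096064383287 191.20401666647416 [-0.05727051  0.          0.          0.          0.        ]
[[-0.1317  0.9911 -0.0206  0.0786]
 [ 0.6909  0.0768 -0.7189 -0.2455]
 [-0.7109 -0.1089 -0.6948  1.3679]
 [ 0.      0.      0.      1.    ]]
top 43.82160960911557 257.5594052916554 194.20350901482584 [-0.14066768  0.          0.          0.          0.        ]
[[-0.0191 -0.9997  0.0168 -0.0234]
 [-0.9882  0.0164 -0.152   0.5127]
 [ 0.1517 -0.0195 -0.9882  1.2802]
 [ 0.      0.      0.      1.    ]]
```

View pics/scene0.png

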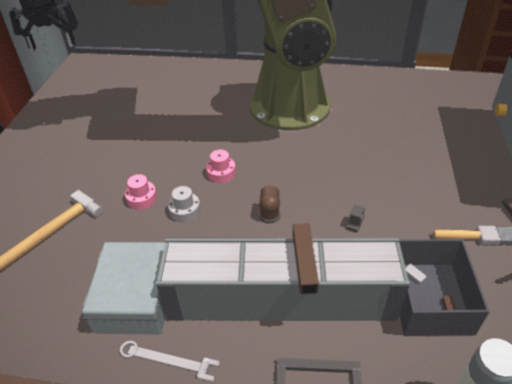

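View pics/top0.png

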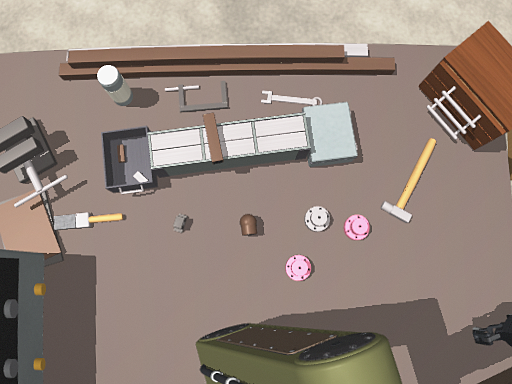

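The scene view shows the offcut at about (305,255) across the crate, with the bin at the +y end (scene right, top left). The grey hub is at scene (183,203) and top (317,218), with pink look-alikes beside it. Next I'll enlarge the pictures to pick corners.

```bash
cat > h.py <<'E'
import cv2,numpy as np
def K(c):
    f=192/np.tan(np.radians(float(c["vertical_fov"])/2))
    return np.array([[f,0,float(c["cx"])],[0,f,float(c["cy"])],[0,0,1.]])
def ray(c,p):
    u=cv2.undistortPoints(np.array([[p]],float),K(c),np.array(c["D"],float)).ravel()
    E=np.array(c["extrinsics"]);R,t=E[:3,:3],E[:3,3]
    return -R.T@t, R.T@np.array([u[0],u[1],1.])
def onz(c,p,z):
    o,d=ray(c,p); return o+d*(z-o[2])/d[2]
def proj(c,P):
    E=np.array(c["extrinsics"]);
    return cv2.projectPoints(np.array(P,float).reshape(-1,3),cv2.Rodrigues(E[:3,:3])[0],E[:3,3],K(c),np.array(c["D"],float))[0].reshape(-1,2)
def crop(img,x0,x1,y0,y1,s,name):
    cv2.imwrite(name,cv2.resize(img[y0:y1,x0:x1,::-1],None,fx=s,fy=s,interpolation=cv2.INTER_CUBIC))
E
python3 - <<'E'
from h import *
t=np.load("top0.npz");s=np.load("scene0.npz")
crop(t["img"],95,365,95,205,2.9,"pics/tc.png")
crop(s["img"],80,490,220,340,1.95,"pics/sc.png")
crop(t["img"],280,380,190,290,5,"pics/th.png")
E
```

```text
(no output)
```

View pics/tc.png

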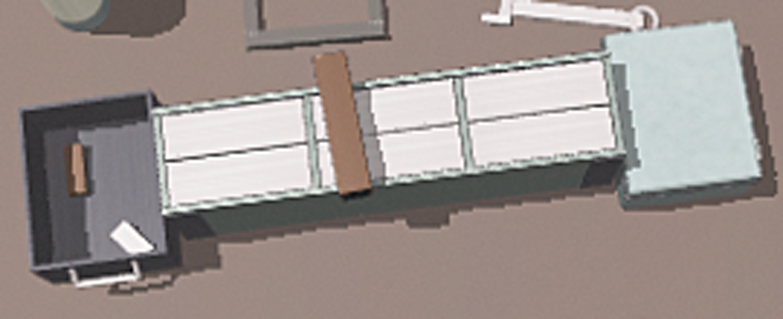

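View pics/sc.png

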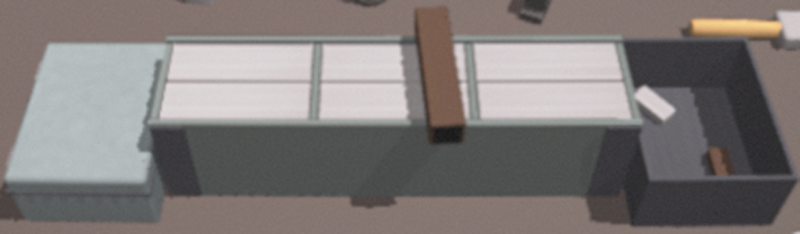

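View pics/th.png

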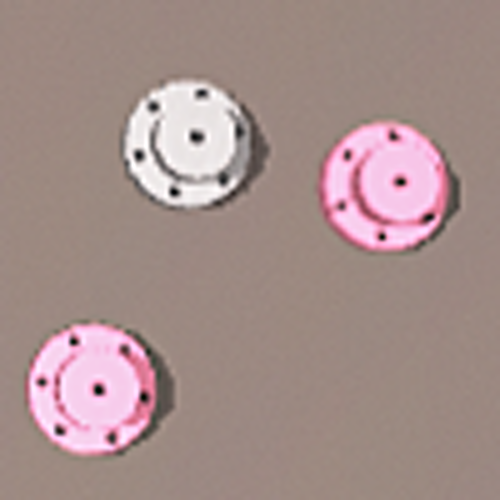

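Run:
```python
from h import *
t=np.load("top0.npz");s=np.load("scene0.npz")
def pt(p,x0,y0,sc): return ((p[0]+.5)/sc-.5+x0,(p[1]+.5)/sc-.5+y0)
A=[pt(p,95,95,2.9) for p in[(152,108),(608,52),(627,152),(165,213)]]
B=[pt(p,80,220,1.95) for p in[(640,123),(150,122),(168,38),(622,38)]]
import itertools
for n,c,L in(("top",t,A),("scene",s,B)):
    W=np.array([onz(c,p,.118) for p in L])[:,:2]
    print(n,W.round(4).tolist(),"c",W.mean(0).round(4))
    for i in range(4): d=W[(i+1)%4]-W[i]; print(np.linalg.norm(d).round(4),np.degrees(np.arctan2(d[1],d[0])).round(2))
L=[pt(p,95,95,2.9) for p in[(315,57),(345,52),(371,190),(343,195)]]
W=np.array([onz(t,p,.148) for p in L])[:,:2];print("off top",W.round(4).tolist(),W.mean(0))
L=[pt(p,80,220,1.95) for p in[(463,127),(430,128),(415,10),(447,9)]]
W=np.array([onz(s,p,.148) for p in L])[:,:2];print("off sc",W.round(4).tolist(),W.mean(0))
p=pt((197,136),280,190,5);print("hub top",onz(t,p,.058), onz(t,pt((186,144),280,190,5),.026))
crop(s["img"],110,250,140,230,5,"pics/sh.png")
```

```text
top [[0.6731, 0.2605], [0.7199, -0.161], [0.6242, -0.1748], [0.5741, 0.2463]] c [0.6478 0.0428]
0.424 -83.66
0.0967 -171.77
0.4241 96.78
0.1 8.12
scene [[0.671, 0.2583], [0.719, -0.1609], [0.6246, -0.1715], [0.5764, 0.2497]] c [0.6477 0.0439]
0.4219 -83.47
0.0949 -173.63
0.4239 96.53
0.095 5.19
off top [[0.7089, 0.1072], [0.7131, 0.0802], [0.5852, 0.0575], [0.5811, 0.0822]] [0.64705987 0.08177799]
off sc [[0.713, 0.107], [0.7171, 0.0804], [0.5899, 0.0572], [0.5854, 0.0861]] [0.65135262 0.08268338]
hub top [ 0.44443962 -0.19803925  0.058     ] [ 0.44337908 -0.1964661   0.026     ]
```

View pics/sh.png

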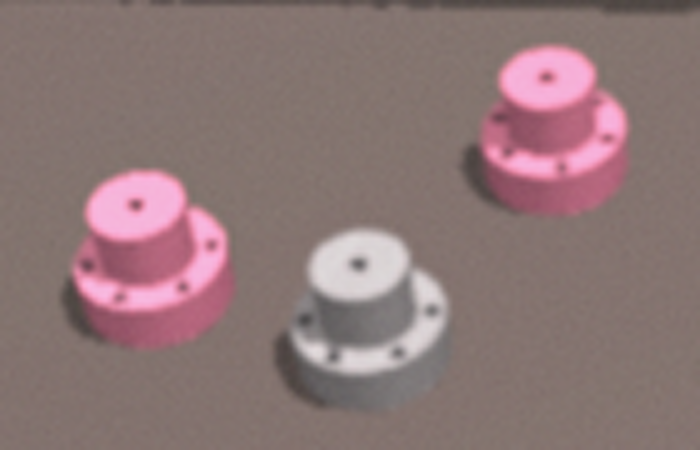

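Run:
```python
from h import *
t=np.load("top0.npz");s=np.load("scene0.npz")
def pt(p,x0,y0,sc): return ((p[0]+.5)/sc-.5+x0,(p[1]+.5)/sc-.5+y0)
print("hub sc",onz(s,pt((358,265),110,140,5),.058))
L=[pt(p,95,95,2.9) for p in[(22,110),(150,92),(33,270)]]
W=np.array([onz(t,p,.08) for p in L])[:,:2];print("bin",W.round(4).tolist())
a=np.radians(6.5);R=np.array([[np.cos(a),np.sin(a)],[-np.sin(a),np.cos(a)]]);c=np.array([.648,.0432])
print("bin local",((W-c)@R.T).round(4).tolist())
print("off local",R@(np.array([.6492,.0822])-c))
for y in(-.14,0,.14):print((c+R.T@[0,y]).round(4))
# start tool axes
from scipy.spatial.transform import Rotation as Ro
from station import read_state
q=read_state();print(Ro.from_quat(q["orientation"]).as_matrix().round(3))
```

```text
hub sc [ 0.44227634 -0.19868305  0.058     ]
bin [[0.6855, 0.3947], [0.7002, 0.2711], [0.5304, 0.3783]]
bin local [[0.0771, 0.345], [0.0776, 0.2205], [-0.0789, 0.3463]]
off local [0.00560721 0.03861346]
[ 0.6638 -0.0959]
[0.648  0.0432]
[0.6322 0.1823]
[[ 0.964  0.266 -0.   ]
 [ 0.266 -0.964  0.001]
 [ 0.    -0.002 -1.   ]]
```

```bash
cat >> h.py <<'E'
from scipy.spatial.transform import Rotation as Ro
A0=np.radians(6.5);CC=np.array([.648,.0432])
RL=np.array([[np.cos(A0),-np.sin(A0)],[np.sin(A0),np.cos(A0)]])
def w(lx,ly): return CC+RL@[lx,ly]
def loc(p): return RL.T@(np.array(p[:2])-CC)
def to(P,yaw):
    """shift (cm, tool axes) and turn (deg) from the present pose to TCP P, pointing down, tool x at yaw deg"""
    from station import read_state
    q=read_state();R=Ro.from_quat(q["orientation"]);a=np.radians(yaw)
    T=Ro.from_matrix(np.array([[np.cos(a),np.sin(a),0],[np.sin(a),-np.cos(a),0],[0,0,-1]]))
    print("shift",(R.inv().apply(np.array(P)-q["position"])*100).round(2),"turn",np.degrees((R.inv()*T).as_rotvec()).round(2))
def st():
    from station import read_state
    q=read_state();print("t",round(float(q["t"]),3),"pos",np.round(q["position"],4),"loc",loc(q["position"]).round(4),"F",np.round(q["force"],2),"gap",round(float(q["finger_gap"]),4),"q",np.round(q["joints"],2))
E
python3 -c "
from h import *
to([*w(.005,-.008),.19],96.5)"
```

```text
shift [ 63.99 -46.03   4.12] turn [-7.00e-02 -6.00e-02 -8.11e+01]
```

Request:
{"method": "jog_arm", "body": {"steps": [[[4.2,-3.0,0.2],[0,0,-8.1]],[[8.5,-6.1,0.4],[0,0,-16.2]],[[12.8,-9.2,0.6],[0,0,-24.3]],[[17.0,-12.2,0.8],[0,0,-32.4]],[[21.3,-15.3,1.0],[0,0,-40.5]],[[25.6,-18.4,1.2],[0,0,-48.6]],[[29.8,-21.4,1.5],[0,0,-56.7]],[[34.1,-24.5,1.8],[0,0,-64.8]],[[38.4,-27.6,2.0],[0,0,-73.0]],[[42.6,-30.7,2.2],[0,0,-81.1]]], "jaw": 75}}

```text
t: 1.35
position: [0.4892, -0.1678, 0.209]
orientation: [0.664, 0.748, -0.0, -0.0]
force: [0.5, -0.8, -0.3]
finger_gap: 0.0603
```

```bash
python3 -c "
from h import *
st();to([*w(.005,-.008),.19],96.5)"
```

```text
t 1.35 pos [ 0.4892 -0.1678  0.209 ] loc [-0.1816 -0.1916] F [ 0.48 -0.78 -0.25] gap 0.0603 q [-0.33  0.17 -0.28  1.12 -0.    1.12]
shift [18.27 18.75  1.89] turn [-0.02 -0.    0.28]
```

Request:
{"method": "jog_arm", "body": {"steps": [[[3.0,3.1,0.3],[0,0,0.3]],[[6.1,6.2,0.6],[0,0,0.3]],[[9.1,9.4,0.9],[0,0,0.3]],[[12.2,12.5,1.2],[0,0,0.3]],[[15.2,15.6,1.5],[0,0,0.3]],[[18.3,18.75,1.9],[0,0,0.3]],[[18.3,18.75,4.0],[0,0,0.3]],[[18.3,18.75,6.0],[0,0,0.3]],[[18.3,18.75,8.0],[0,0,0.3]],[[18.3,18.75,8.0],[0,0,0.3]]]}}

```text
t: 2.6
position: [0.6523, 0.0337, 0.1271]
orientation: [0.668, 0.744, -0.002, -0.002]
force: [-0.2, 0.0, 0.1]
finger_gap: 0.0607
```

Run:
```python
from h import *
from station import eyes
st();to([*w(-.001,.245),.128],96.5)
c=eyes.read_camera("scene");crop(c["img"],140,480,200,330,2.3,"pics/p1.png")
```

```text
t 2.6 pos [0.6523 0.0337 0.1271] loc [ 0.0032 -0.01  ] F [-0.15  0.01  0.05] gap 0.0607 q [ 0.05  0.47 -0.06  1.05  0.    1.51]
shift [25.49 -0.55 -0.08] turn [-0.25 -0.02 -0.3 ]
```

View pics/p1.png

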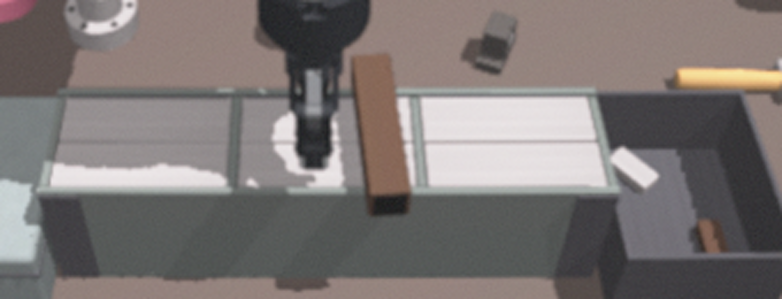

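The shut-side view shows the fingers at crop (315,165), clear to the −y side of the offcut at (380,130). Next is the push along +y.

Request:
{"method": "jog_arm", "body": {"steps": [[[1.2,0,0],[0,0,0]],[[2.2,0,0],[0,0,0]],[[3.4,0,0],[0,0,0]],[[4.8,-0.1,0],[0,0,0]],[[6.2,-0.15,0],[0,0,0]],[[7.6,-0.2,0],[0,0,0]],[[9.0,-0.25,0],[0,0,0]],[[10.4,-0.3,0],[0,0,0]],[[11.8,-0.35,0],[0,0,0]],[[13.0,-0.4,0],[0,0,0]]]}}

```text
t: 3.9
position: [0.6359, 0.1635, 0.1293]
orientation: [0.668, 0.744, -0.0, -0.0]
force: [1.0, -4.4, 3.0]
finger_gap: 0.06
```

Run:
```python
from h import *
from station import eyes
st();to([*w(-.003,.232),.128],96.5)
c=eyes.read_camera("scene");crop(c["img"],140,480,200,330,2.3,"pics/p2.png")
c=eyes.read_camera("top");crop(c["img"],95,365,95,205,2.9,"pics/p2t.png")
```

```text
t 3.9 pos [0.6359 0.1635 0.1293] loc [0.0016 0.1209] F [ 0.98 -4.36  2.95] gap 0.06 q [ 0.25  0.47 -0.05  1.05 -0.    1.71]
shift [11.11 -0.51  0.12] turn [-0.01  0.   -0.29]
```

View pics/p2.png

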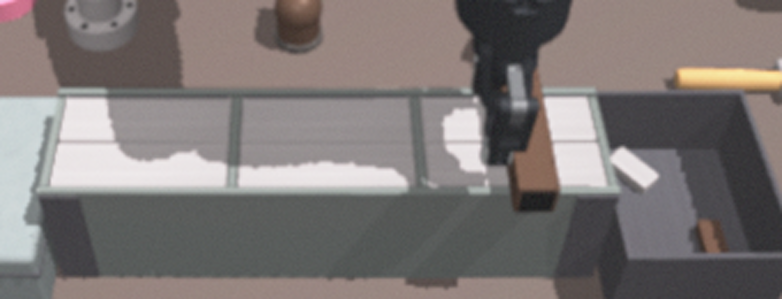

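View pics/p2t.png

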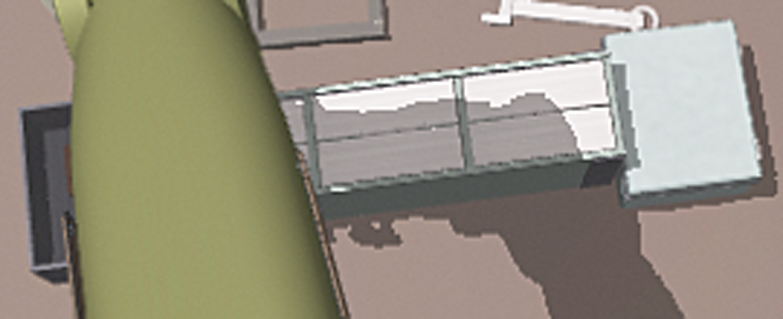

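The offcut at crop (533,150) is square to the crate and moving towards the bin. I'll check its x position before the edge.

Run:
```python
from h import *
s=np.load("scene0.npz")
for p in[(514,194),(556,190)]:
    print(loc(onz(s,((p[0]+.5)/2.3-.5+140,(p[1]+.5)/2.3-.5+200),.148)))
```

```text
[0.07026081 0.12927866]
[0.06699475 0.15884594]
```

Request:
{"method": "jog_arm", "body": {"steps": [[[1.0,-0.05,0],[0,0,0]],[[2.0,-0.1,0],[0,0,0]],[[3.0,-0.15,0],[0,0,0]],[[4.0,-0.2,0],[0,0,0]],[[5.0,-0.25,0],[0,0,0]],[[5.8,-0.3,0],[0,0,0]],[[6.6,-0.35,0],[0,0,0]],[[7.4,-0.4,0],[0,0,0]],[[8.4,-0.4,0],[0,0,0]],[[9.6,-0.4,0],[0,0,0]]]}}

```text
t: 5.25
position: [0.6214, 0.2585, 0.129]
orientation: [0.668, 0.744, -0.0, -0.0]
force: [-1.0, -0.2, -0.2]
finger_gap: 0.06
```

Run:
```python
from h import *
from station import eyes
st();to([*w(-.003,.15),.175],186.5)
c=eyes.read_camera("scene");crop(c["img"],140,480,200,330,2.3,"pics/p3.png")
```

```text
t 5.25 pos [0.6214 0.2585 0.129 ] loc [-0.0021  0.2169] F [-0.96 -0.22 -0.16] gap 0.06 q [ 0.39  0.5  -0.    1.06  0.    1.86]
shift [-6.69 -0.06 -4.6 ] turn [-0.00e+00 -5.00e-02 -9.03e+01]
```

View pics/p3.png

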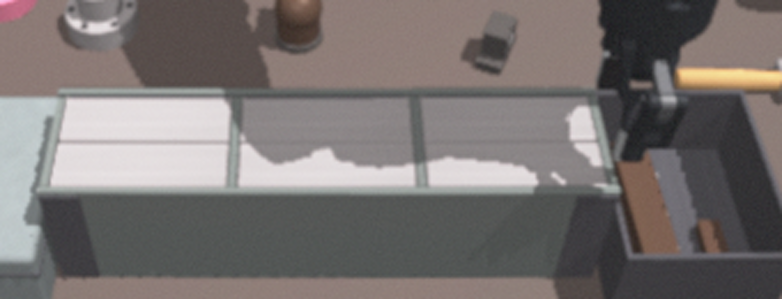

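The tube is in the bin: brown face at crop (645,205), lying along the near wall. I'll go up, turn the jaws along the crate's y and probe cell 2.

Request:
{"method": "jog_arm", "body": {"steps": [[[0,0,-4.0],[0,0,-5]],[[-1.0,0.1,-5.0],[0,0,-15]],[[-2.5,0.2,-5.0],[0,0,-25]],[[-4.0,0.2,-5.0],[0,0,-35]],[[-5.5,0.2,-5.0],[0,0,-45]],[[-7.0,0.2,-5.0],[0,0,-55]],[[-7.7,0.2,-5.0],[0,0,-65]],[[-7.7,0.2,-5.0],[0,0,-75]],[[-7.7,0.2,-4.0],[0,0,-85]],[[-7.7,0.2,-3.0],[0,0,-90.3]]], "jaw": 255}}

```text
t: 6.55
position: [0.6321, 0.1816, 0.1591]
orientation: [-0.059, 0.998, 0.0, 0.0]
force: [0.8, -0.4, 0.3]
finger_gap: 0.0001
```

Run:
```python
from h import *
from station import eyes
st();to([*w(0,.14),.12],186.5)
c=eyes.read_camera("scene");crop(c["img"],140,480,200,330,2.3,"pics/p4.png")
```

```text
t 6.55 pos [0.6321 0.1816 0.1591] loc [-1.000e-04  1.393e-01] F [ 0.76 -0.36  0.31] gap 0.0001 q [ 0.28  0.46 -0.01  1.11  0.    0.16]
shift [-0.01  0.07  3.91] turn [0.02 0.01 0.22]
```

View pics/p4.png

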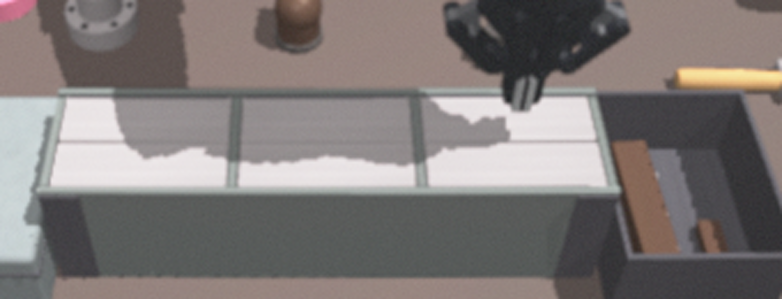

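The tube lies flat on the bin floor at crop (645,195). The shut fingers are over cell 2. Feeling down now.

Request:
{"method": "jog_arm", "body": {"steps": [[[0,0,2.0],[0,0,0]],[[0,0,3.5],[0,0,0]],[[0,0,5.0],[0,0,0]],[[0,0,6.5],[0,0,0]],[[0,0,8.0],[0,0,0]],[[0,0,8.8],[0,0,0]],[[0,0,9.2],[0,0,0]],[[0,0,9.5],[0,0,0]],[[0,0,9.7],[0,0,0]],[[0,0,9.7],[0,0,0]]]}}

```text
t: 7.85
position: [0.6322, 0.1813, 0.0624]
orientation: [-0.057, 0.998, 0.0, 0.0]
force: [0.1, -0.9, -1.0]
finger_gap: -0.0003
```

```bash
python3 -c "
from h import *
st()"
```

```text
t 7.85 pos [0.6322 0.1813 0.0624] loc [-1.00e-04  1.39e-01] F [ 0.12 -0.89 -1.02] gap -0.0003 q [ 0.28  0.53 -0.13  0.92  0.    0.17]
```

No stop at 62 mm and no force. Going deeper in small steps.

Request:
{"method": "jog_arm", "body": {"steps": [[[0,0,0.2],[0,0,0]],[[0,0,0.4],[0,0,0]],[[0,0,0.6],[0,0,0]],[[0,0,0.8],[0,0,0]],[[0,0,1.0],[0,0,0]],[[0,0,1.2],[0,0,0]],[[0,0,1.4],[0,0,0]],[[0,0,1.6],[0,0,0]],[[0,0,1.9],[0,0,0]],[[0,0,1.95],[0,0,0]]]}}

```text
t: 9.1
position: [0.6318, 0.1811, 0.0424]
orientation: [-0.057, 0.998, -0.0, -0.0]
force: [1.1, -1.6, 0.6]
finger_gap: 0.0001
```

```bash
python3 -c "
from h import *
st()"
```

```text
t 9.1 pos [0.6318 0.1811 0.0424] loc [-0.0005  0.1389] F [ 1.1  -1.56  0.64] gap 0.0001 q [ 0.28  0.54 -0.15  0.88  0.    0.17]
```

Cell 2 is proven empty: tip at 42.4 mm with no load. Withdrawing and moving over the hub.

Request:
{"method": "jog_arm", "body": {"steps": [[[0,0,-1.5],[0,0,0]],[[0,0,-3.5],[0,0,0]],[[0,0,-6.0],[0,0,0]],[[0,0,-9.0],[0,0,0]],[[0,0,-12.0],[0,0,0]],[[0,0,-14.0],[0,0,0]],[[0,0,-14.0],[0,0,0]],[[0,0,-14.0],[0,0,0]],[[0,0,-14.0],[0,0,0]],[[0,0,-14.0],[0,0,0]]]}}

```text
t: 10.35
position: [0.6315, 0.181, 0.1818]
orientation: [-0.057, 0.998, -0.0, -0.001]
force: [0.2, -0.2, -0.5]
finger_gap: 0.0002
```

```bash
python3 -c "
from h import *
st();to([.4435,-.198,.15],186.5)"
```

```text
t 10.35 pos [0.6315 0.181  0.1818] loc [-0.0008  0.1388] F [ 0.23 -0.16 -0.47] gap 0.0002 q [0.28 0.44 0.03 1.16 0.   0.17]
shift [ 22.96 -35.53   3.23] turn [-0.02 -0.09  0.  ]
```

Request:
{"method": "jog_arm", "body": {"steps": [[[2.5,-4.0,0],[0,0,0]],[[5.0,-7.9,0],[0,0,0]],[[7.6,-11.8,0],[0,0,0]],[[10.2,-15.8,0],[0,0,0]],[[12.8,-19.8,0],[0,0,0]],[[15.3,-23.7,0],[0,0,0]],[[17.8,-27.6,0],[0,0,0]],[[20.4,-31.6,0],[0,0,0]],[[22.95,-35.5,1.5],[0,0,0]],[[22.95,-35.5,3.0],[0,0,0]]], "jaw": 50}}

```text
t: 11.6
position: [0.4429, -0.1997, 0.1523]
orientation: [-0.054, 0.999, -0.0, -0.0]
force: [0.8, 0.6, 0.3]
finger_gap: 0.0685
```

Run:
```python
from h import *
from station import eyes
st();to([.4435,-.198,.1],186.5)
c=eyes.read_camera("scene");crop(c["img"],110,250,100,230,4,"pics/p5.png")
```

```text
t 11.6 pos [ 0.4429 -0.1997  0.1523] loc [-0.2313 -0.2181] F [0.8  0.64 0.32] gap 0.0685 q [-0.42  0.15 -0.44  0.98 -0.   -0.53]
shift [-0.08  0.16  5.23] turn [-0.03 -0.01 -0.26]
```

View pics/p5.png

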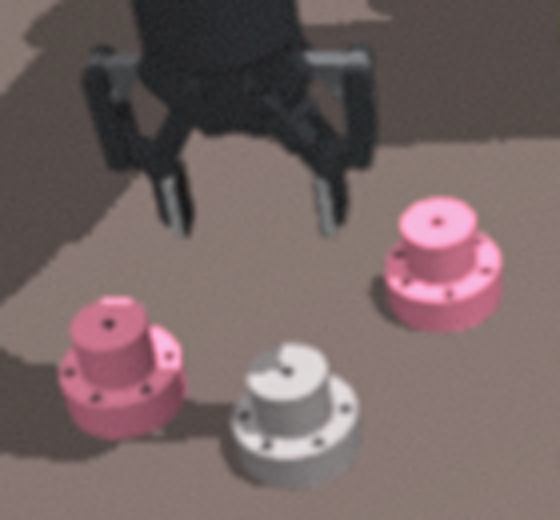

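Request:
{"method": "jog_arm", "body": {"steps": [[[-0.1,0.15,1.0],[0,0,0]],[[-0.1,0.15,2.0],[0,0,0]],[[-0.1,0.15,3.0],[0,0,0]],[[-0.1,0.15,4.0],[0,0,0]],[[-0.1,0.15,5.0],[0,0,0]],[[-0.1,0.15,6.0],[0,0,0]],[[-0.1,0.15,7.0],[0,0,0]],[[-0.1,0.15,8.0],[0,0,0]],[[-0.1,0.15,8.0],[0,0,0]],[[-0.1,0.15,8.0],[0,0,0]]]}}

```text
t: 12.9
position: [0.4452, -0.196, 0.073]
orientation: [-0.057, 0.998, -0.0, 0.0]
force: [0.9, 0.1, 0.0]
finger_gap: 0.0689
```

Run:
```python
from h import *
from station import eyes
st();to([.4435,-.198,.031],186.5)
c=eyes.read_camera("scene");crop(c["img"],130,230,140,230,6,"pics/p6.png")
c=eyes.read_camera("top");crop(c["img"],270,380,170,270,6,"pics/p6t.png")
```

```text
t 12.9 pos [ 0.4452 -0.196   0.073 ] loc [-0.2286 -0.2147] F [0.9  0.09 0.02] gap 0.0689 q [-0.41  0.23 -0.55  0.79  0.   -0.53]
shift [ 0.19 -0.18  4.2 ] turn [-0.01  0.01 -0.  ]
```

View pics/p6.png

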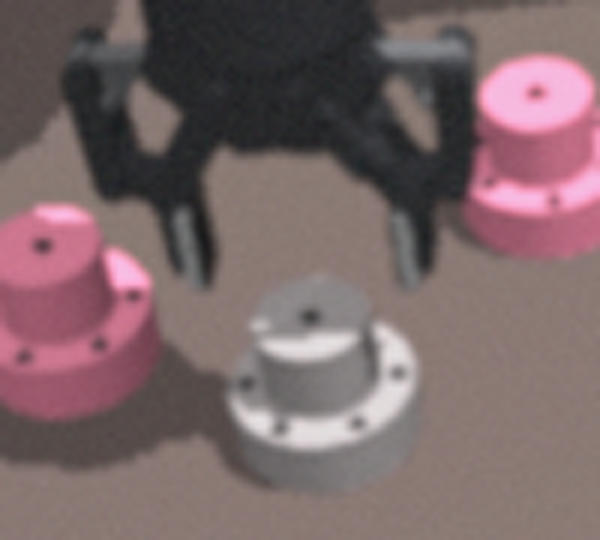

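View pics/p6t.png

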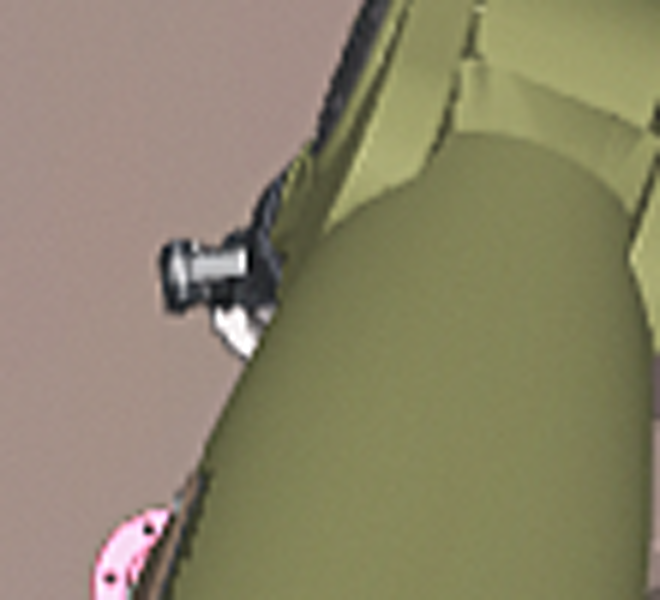

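The scene view shows the fingertips at crop (195,280) and (412,280), either side of the grey hub's neck at (313,320). Lowering to grip.

Request:
{"method": "jog_arm", "body": {"steps": [[[0.1,-0.1,0.5],[0,0,0]],[[0.1,-0.1,1.0],[0,0,0]],[[0.1,-0.1,1.5],[0,0,0]],[[0.1,-0.1,2.0],[0,0,0]],[[0.1,-0.1,2.5],[0,0,0]],[[0.1,-0.1,3.0],[0,0,0]],[[0.1,-0.1,3.5],[0,0,0]],[[0.1,-0.1,4.0],[0,0,0]],[[0.1,-0.1,4.0],[0,0,0]],[[0.1,-0.1,4.0],[0,0,0]]]}}

```text
t: 14.25
position: [0.4442, -0.197, 0.0329]
orientation: [-0.057, 0.998, -0.0, 0.0]
force: [-0.4, 0.0, -0.1]
finger_gap: 0.0686
```

Run:
```python
from h import *
from station import eyes
st()
c=eyes.read_camera("scene");crop(c["img"],130,230,140,230,6,"pics/p7.png")
```

```text
t 14.25 pos [ 0.4442 -0.197   0.0329] loc [-0.2297 -0.2156] F [-0.43  0.02 -0.13] gap 0.0686 q [-0.42  0.28 -0.59  0.7   0.   -0.53]
```

View pics/p7.png

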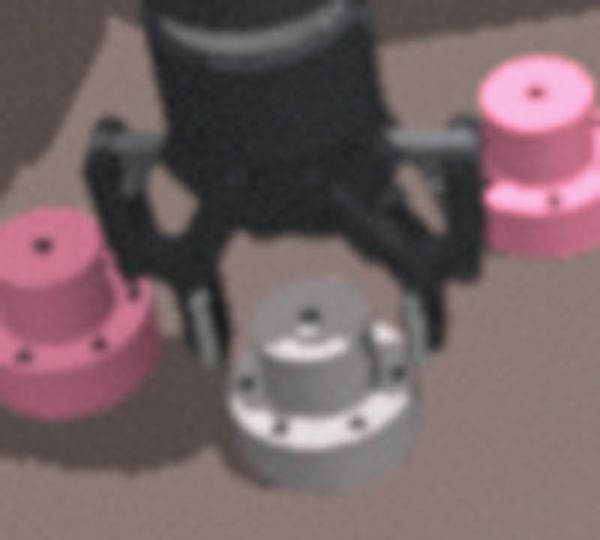

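The fingers sit evenly either side of the neck (mid column 316, neck 313). Closing.

Request:
{"method": "jog_arm", "body": {"steps": [[[0,0,0],[0,0,0]],[[0,0,0],[0,0,0]],[[0,0,0],[0,0,0]],[[0,0,0],[0,0,0]],[[0,0,0],[0,0,0]],[[0,0,0],[0,0,0]],[[0,0,0],[0,0,0]],[[0,0,0],[0,0,0]],[[0,0,-0.2],[0,0,0]],[[0,0,-1.0],[0,0,0]]], "jaw": 255}}

```text
t: 15.55
position: [0.4429, -0.1963, 0.0421]
orientation: [-0.057, 0.998, 0.001, -0.001]
force: [0.0, 0.3, -5.2]
finger_gap: 0.0418
```

Run:
```python
from h import *
from station import eyes
st()
c=eyes.read_camera("scene");crop(c["img"],130,230,140,230,6,"pics/p8.png")
```

```text
t 15.55 pos [ 0.4429 -0.1963  0.0421] loc [-0.2309 -0.2148] F [ 0.02  0.33 -5.21] gap 0.0418 q [-0.42  0.27 -0.58  0.72  0.   -0.53]
```

View pics/p8.png

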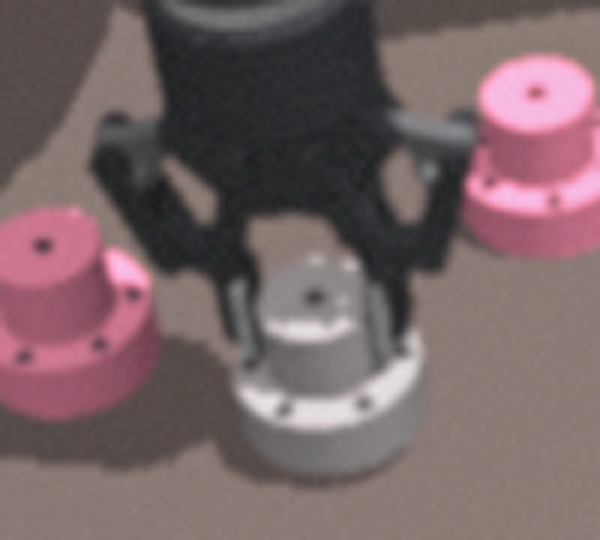

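```bash
python3 -c "
from h import *
to([*w(0,.14),.20],186.5)"
```

```text
shift [-23.    35.54 -15.65] turn [ 0.03 -0.03  0.01]
```

Request:
{"method": "jog_arm", "body": {"steps": [[[0,0,-2.0],[0,0,0]],[[0,0,-5.0],[0,0,0]],[[0,0,-8.0],[0,0,0]],[[-1.0,1.6,-11.0],[0,0,0]],[[-3.0,4.7,-14.0],[0,0,0]],[[-5.0,7.8,-15.6],[0,0,0]],[[-7.5,11.6,-15.6],[0,0,0]],[[-10.0,15.5,-15.6],[0,0,0]],[[-12.5,19.4,-15.6],[0,0,0]],[[-14.5,22.5,-15.6],[0,0,0]]]}}

```text
t: 16.85
position: [0.563, 0.0448, 0.1985]
orientation: [-0.057, 0.998, 0.0, -0.0]
force: [-0.1, 0.2, -4.5]
finger_gap: 0.0417
```

```bash
python3 -c "
from h import *
st();to([*w(0,.14),.20],186.5)"
```

```text
t 16.85 pos [0.563  0.0448 0.1985] loc [-0.0843  0.0112] F [-0.15  0.18 -4.46] gap 0.0417 q [ 0.08  0.26 -0.19  1.12  0.   -0.04]
shift [-8.44 12.87 -0.15] turn [ 0.01 -0.03  0.06]
```

Request:
{"method": "jog_arm", "body": {"steps": [[[-1.2,1.8,0],[0,0,0]],[[-2.8,4.3,0],[0,0,0]],[[-4.4,6.8,0],[0,0,0]],[[-6.0,9.2,0],[0,0,0]],[[-7.3,11.2,0],[0,0,0]],[[-8.2,12.5,0],[0,0,0]],[[-8.4,12.9,0],[0,0,0]],[[-8.4,12.9,0],[0,0,0]],[[-8.4,12.9,0],[0,0,0]],[[-8.4,12.9,0],[0,0,0]]]}}

```text
t: 18.1
position: [0.6314, 0.18, 0.199]
orientation: [-0.056, 0.998, -0.0, 0.0]
force: [0.1, 0.5, -5.4]
finger_gap: 0.0416
```

Run:
```python
from h import *
from station import eyes
st();to([*w(0,.14),.16],186.5)
c=eyes.read_camera("scene");np.savez("s9.npz",**c);crop(c["img"],260,440,170,330,4,"pics/p9.png")
```

```text
t 18.1 pos [0.6314 0.18   0.199 ] loc [-0.001   0.1378] F [ 0.12  0.53 -5.4 ] gap 0.0416 q [ 0.28  0.43  0.05  1.19 -0.    0.17]
shift [-0.1   0.22  3.9 ] turn [-0.01 -0.   -0.04]
```

View pics/p9.png

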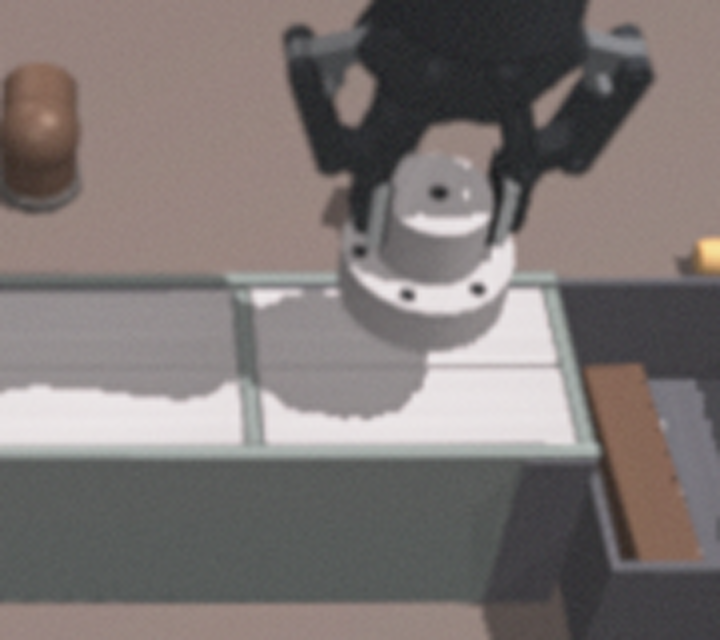

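Run:
```python
from h import *
c=np.load("s9.npz")
p=((438+.5)/4-.5+260,(192+.5)/4-.5+170);P=onz(c,p,.224);print("neck top",P,loc(P))
# bottom/flange silhouette: leftmost & rightmost of flange via mask of bright greys
th=np.linspace(0,2*np.pi,60)
img=cv2.resize(c["img"][170:330,260:440,::-1],None,fx=4,fy=4,interpolation=cv2.INTER_CUBIC)
for r,z in((.022,.224),(.035,.192),(.035,.166)):
    q=proj(c,np.c_[P[0]+r*np.cos(th),P[1]+r*np.sin(th),np.full(60,z)])
    q=(q+.5-[260,170])*4-.5
    cv2.polylines(img,[q.round().astype(int)],True,(0,0,255),1)
cv2.imwrite("pics/p9o.png",img)
```

```text
neck top [0.62909108 0.18049871 0.224     ] [-0.00324472  0.13855669]
```

View pics/p9o.png

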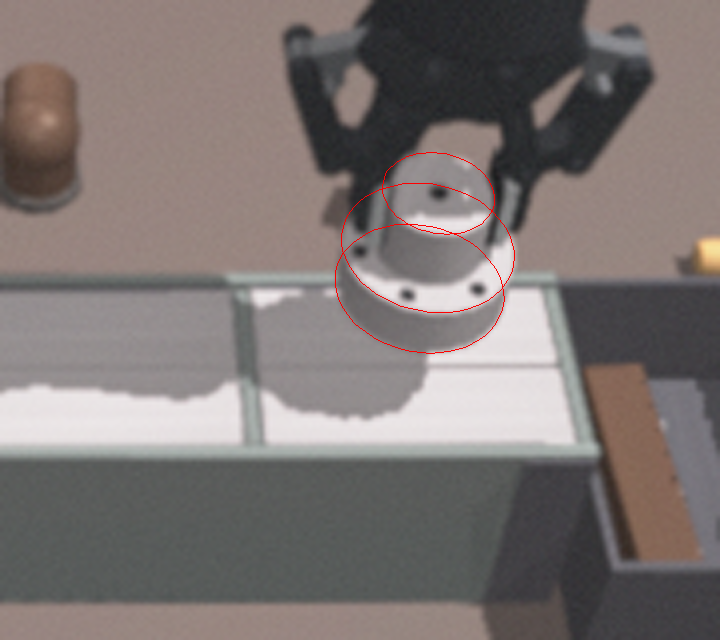

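The drawn circles match, so the hub hangs upright, about 1–3 mm to the −x side of the middle. I'll correct that and start lowering.

Request:
{"method": "jog_arm", "body": {"steps": [[[-0.1,0.15,1.0],[0,0,0]],[[-0.15,0.2,2.0],[0,0,0]],[[-0.15,0.2,3.0],[0,0,0]],[[-0.15,0.2,4.0],[0,0,0]],[[-0.15,0.2,4.6],[0,0,0]],[[-0.15,0.2,5.2],[0,0,0]],[[-0.15,0.2,5.8],[0,0,0]],[[-0.15,0.2,6.4],[0,0,0]],[[-0.15,0.2,7.0],[0,0,0]],[[-0.15,0.2,7.6],[0,0,0]]]}}

```text
t: 19.4
position: [0.6327, 0.1828, 0.1222]
orientation: [-0.057, 0.998, -0.0, -0.0]
force: [0.1, 0.7, -3.1]
finger_gap: 0.0417
```

Run:
```python
from h import *
from station import eyes
st()
c=eyes.read_camera("scene");crop(c["img"],260,440,170,330,4,"pics/p10.png")
```

```text
t 19.4 pos [0.6327 0.1828 0.1222] loc [0.0006 0.1404] F [ 0.1   0.7  -3.15] gap 0.0417 q [ 0.28  0.48 -0.06  1.03  0.    0.17]
```

View pics/p10.png

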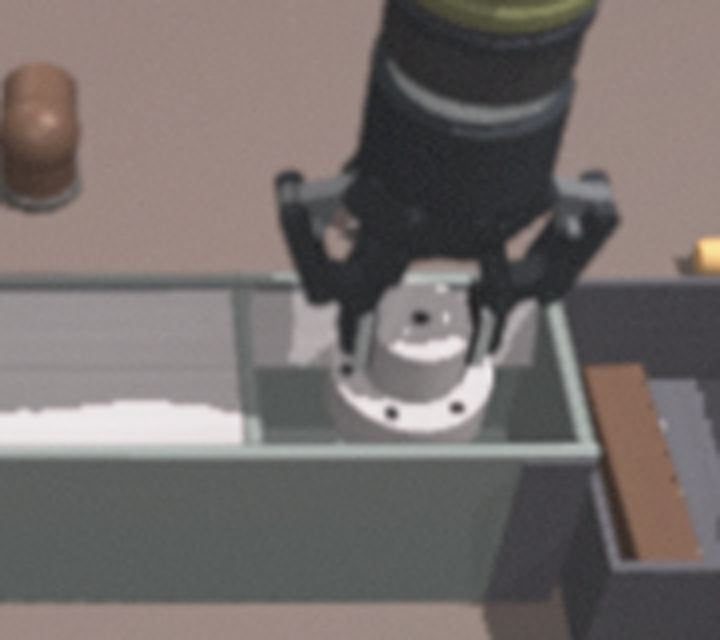

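The cell interior is visible and empty, and the flange is going in centred at crop (412,390) with small forces. I'll keep lowering.

Request:
{"method": "jog_arm", "body": {"steps": [[[0,0,0.5],[0,0,0]],[[0,0,1.0],[0,0,0]],[[0,0,1.5],[0,0,0]],[[0,0,2.0],[0,0,0]],[[0,0,2.5],[0,0,0]],[[0,0,3.0],[0,0,0]],[[0,0,3.5],[0,0,0]],[[0,0,4.0],[0,0,0]],[[0,0,4.5],[0,0,0]],[[0,0,5.0],[0,0,0]]]}}

```text
t: 20.7
position: [0.6329, 0.1828, 0.0725]
orientation: [-0.057, 0.998, -0.0, 0.0]
force: [0.0, -0.6, -5.2]
finger_gap: 0.0412
```

Run:
```python
from h import *
from station import eyes
st()
c=eyes.read_camera("scene");crop(c["img"],260,440,170,330,4,"pics/p11.png")
```

```text
t 20.7 pos [0.6329 0.1828 0.0725] loc [0.0008 0.1404] F [ 0.04 -0.61 -5.16] gap 0.0412 q [ 0.28  0.52 -0.12  0.94 -0.    0.17]
```

View pics/p11.png

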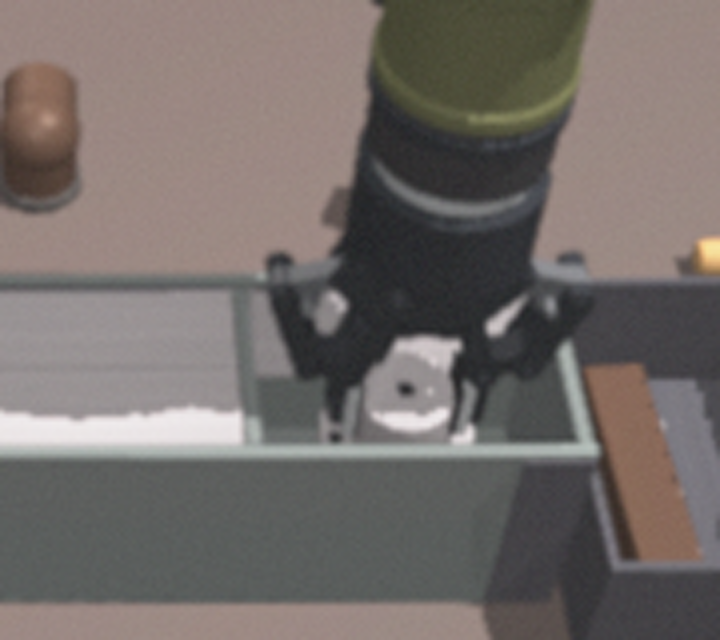

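Run:
```python
from h import *
c=np.load("s9.npz")
n=np.array([*RL[:,0],0]);o0=np.array([*CC,0])
for p in[(268,262),(580,262),(300,370),(555,365),(330,440),(478,425),(300,378)]:
    o,d=ray(c,((p[0]+.5)/4-.5+260,(p[1]+.5)/4-.5+170));k=((o0-o)@n)/(d@n);P=o+k*d
    print(p,"localy-.14",round(loc(P)[1]-.14,4),"z",round(P[2],4))
```

```text
(268, 262) localy-.14 -0.0662 z 0.1854
(580, 262) localy-.14 0.0618 z 0.1851
(300, 370) localy-.14 -0.0468 z 0.1132
(555, 365) localy-.14 0.064 z 0.1164
(330, 440) localy-.14 -0.0285 z 0.061
(478, 425) localy-.14 0.0373 z 0.0724
(300, 378) localy-.14 -0.0463 z 0.1074
```

The finger links stay within ±60 mm at rim height, inside the cell's ±67 mm. Final lowering.

Request:
{"method": "jog_arm", "body": {"steps": [[[0,0,0.4],[0,0,0]],[[0,0,0.8],[0,0,0]],[[0,0,1.2],[0,0,0]],[[0,0,1.5],[0,0,0]],[[0,0,1.8],[0,0,0]],[[0,0,2.1],[0,0,0]],[[0,0,2.3],[0,0,0]],[[0,0,2.5],[0,0,0]],[[0,0,2.6],[0,0,0]],[[0,0,2.6],[0,0,0]]]}}

```text
t: 22.0
position: [0.6329, 0.1828, 0.0468]
orientation: [-0.057, 0.998, 0.0, 0.0]
force: [0.4, 0.1, -4.9]
finger_gap: 0.0412
```

Run:
```python
from h import *
from station import eyes
st()
c=eyes.read_camera("scene");crop(c["img"],260,440,170,330,4,"pics/p12.png")
```

```text
t 22.0 pos [0.6329 0.1828 0.0468] loc [0.0008 0.1404] F [ 0.38  0.07 -4.94] gap 0.0412 q [ 0.28  0.54 -0.14  0.89  0.    0.17]
```

View pics/p12.png

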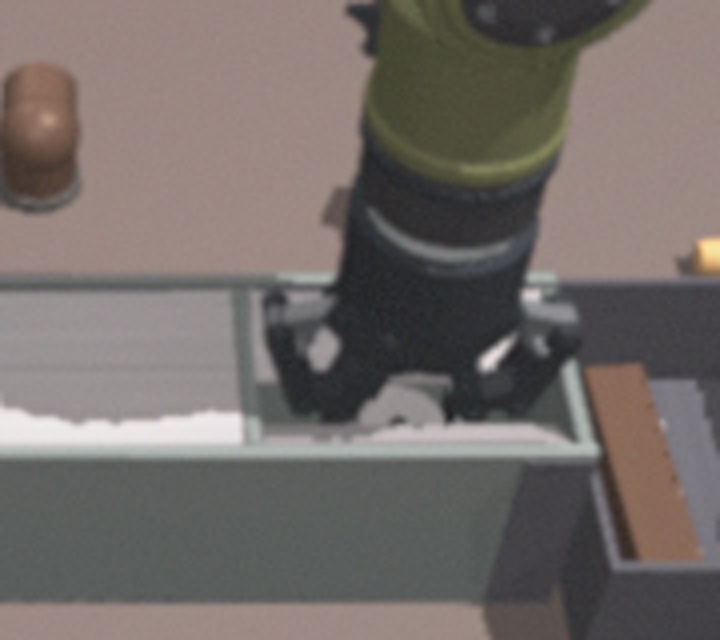

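The hub is about 7 mm above the floor with no contact load beyond its weight. Opening a little.

Request:
{"method": "jog_arm", "body": {"steps": [[[0,0,0],[0,0,0]],[[0,0,0],[0,0,0]],[[0,0,0],[0,0,0]],[[0,0,0],[0,0,0]],[[0,0,0],[0,0,0]],[[0,0,0],[0,0,0]],[[0,0,0],[0,0,0]],[[0,0,0],[0,0,0]],[[0,0,0],[0,0,0]],[[0,0,0],[0,0,0]]], "jaw": 105}}

```text
t: 23.3
position: [0.6329, 0.1828, 0.0468]
orientation: [-0.057, 0.998, 0.0, 0.0]
force: [0.6, 0.7, -0.8]
finger_gap: 0.0502
```

Run:
```python
from h import *
from station import eyes
st()
c=eyes.read_camera("scene");crop(c["img"],260,440,170,330,4,"pics/p13.png")
```

```text
t 23.3 pos [0.6329 0.1828 0.0468] loc [0.0008 0.1405] F [ 0.56  0.68 -0.75] gap 0.0502 q [ 0.28  0.54 -0.14  0.89  0.    0.17]
```

View pics/p13.png

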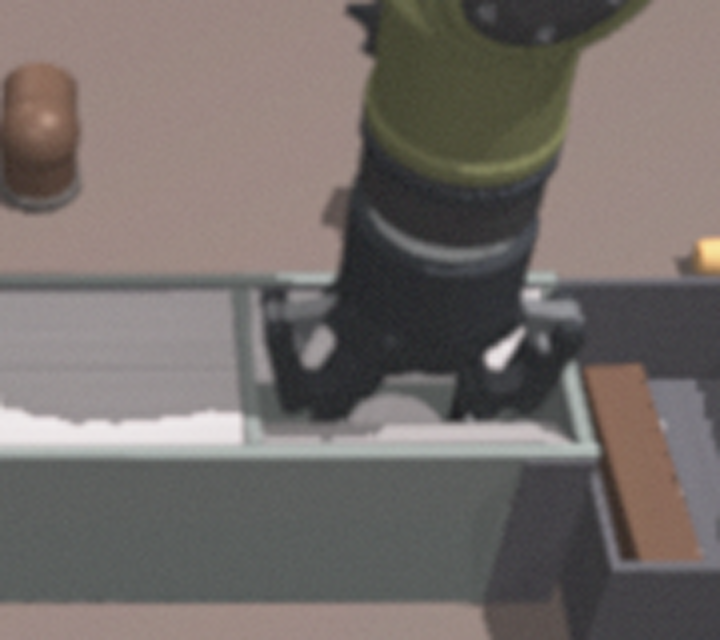

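The weight has come off and the hub top has dropped. I'll withdraw straight up, slowly first.

Request:
{"method": "jog_arm", "body": {"steps": [[[0,0,-0.3],[0,0,0]],[[0,0,-0.7],[0,0,0]],[[0,0,-1.2],[0,0,0]],[[0,0,-1.8],[0,0,0]],[[0,0,-2.5],[0,0,0]],[[0,0,-3.4],[0,0,0]],[[0,0,-4.5],[0,0,0]],[[0,0,-6.0],[0,0,0]],[[0,0,-8.0],[0,0,0]],[[0,0,-10.0],[0,0,0]]]}}

```text
t: 24.6
position: [0.633, 0.1828, 0.1484]
orientation: [-0.057, 0.998, 0.0, 0.0]
force: [0.1, -0.3, 0.5]
finger_gap: 0.0505
```

Request:
{"method": "jog_arm", "body": {"steps": [[[0,0,-2.0],[0,0,0]],[[1.0,-1,-4.0],[0,0,0]],[[4.0,-3,-6.0],[0,0,0]],[[8.0,-6,-8.0],[0,0,0]],[[12.0,-10,-8.0],[0,0,0]],[[15.0,-14,-8.0],[0,0,0]],[[17.0,-19,-8.0],[0,0,0]],[[18.0,-24,-8.0],[0,0,0]],[[18.0,-28,-8.0],[0,0,0]],[[18.0,-32,-8.0],[0,0,0]]]}}

```text
t: 25.85
position: [0.4893, -0.1573, 0.2278]
orientation: [-0.056, 0.998, -0.0, 0.0]
force: [0.2, -0.3, 0.5]
finger_gap: 0.0504
```

Run:
```python
from h import *
from station import eyes
st()
c=eyes.read_camera("scene");crop(c["img"],80,490,100,340,1.9,"pics/p14.png")
c=eyes.read_camera("top");crop(c["img"],95,365,95,295,2.9,"pics/p14t.png")
```

```text
t 25.85 pos [ 0.4893 -0.1573  0.2278] loc [-0.1804 -0.1812] F [ 0.19 -0.29  0.54] gap 0.0504 q [-0.31  0.15 -0.26  1.16 -0.   -0.42]
```

View pics/p14.png

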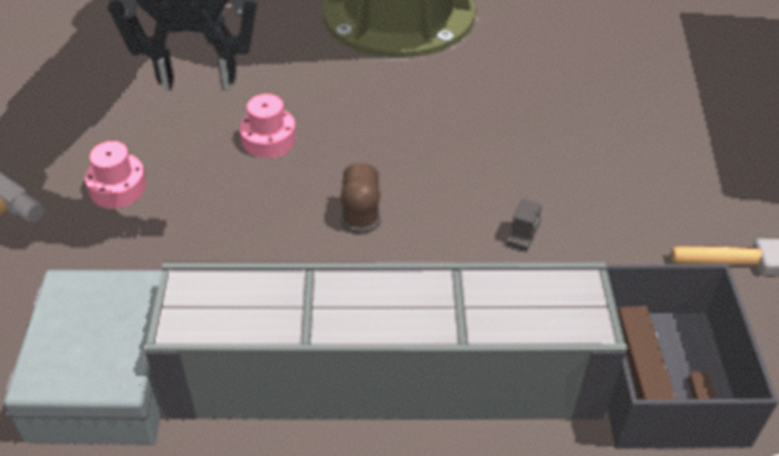

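View pics/p14t.png

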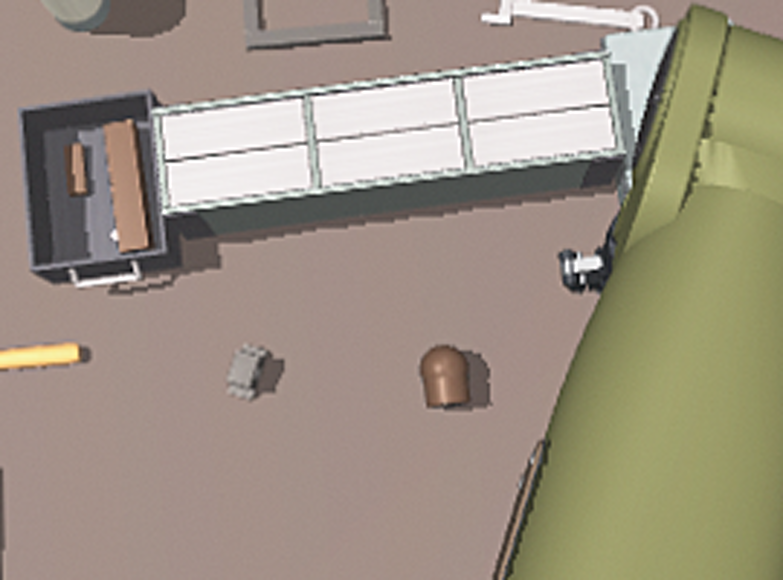

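Both views show all the flaps shut, the tube in the bin (scene crop (648,355), top crop (128,185)) and the hub gone from the bench. The arm is clear of everything, so I'm handing in.

```bash
python3 -c "
from station import env
print(env.close_job())"
```

```text
the job is handed in; nothing more can be done
None
```

The job is done and handed in at about 26 s of the 67 s allowed; no verdict was reported.

- **Offcut:** I pushed it off the crate's +y end. The last pictures from both cameras show it lying in the scrap bin, possibly on top of the small white piece that was already there.
- **Empty cell:** I felt down cell 2 first with the shut gripper, before touching the hub. The fingertips reached 42 mm above the crate's underside with no resistance, which proves it empty, so I did not probe the other two cells.
- **Hub:** I gripped it by the neck and lowered it upright through the flaps of cell 2, with forces no higher than about its own weight. I let it go about 7 mm above the floor to keep the gripper's body above the rim.

**Last checks:**
- The hub's weight left the wrist on release, and a picture showed its top had dropped.
- The gripper came out freely, all the flaps are shut, and nothing else looks disturbed.
- With the flaps shut, I could not see the hub standing on the floor. That rests on those signs.
- The gripper read 41–42 mm on the 44 mm neck, which I did not explain, but the hub did not slip.

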